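# Roll test of two track rollers

## Task

Check the two short track rollers for roundness on the roll-test board: try them one at a time, letting go of each one lying across the board near the scribed line at the top. A roller that rolls down by itself is good and stays in the catch tray at the foot; one that stays on the board has been squeezed out of round, so take it off again and drop it straight into the round scrap tub, before trying another. Leave the other things on the bench where they are.

Things in the scene. Friction and masses are not known exactly. Their poses are not given: they have to be found in the camera images.
- roller_1_mid (a point): one of two steel track rollers, at its centre. Both: 64 mm long, solid, flush black end caps, about 0.16 kg, standing on end on the bench at the start (this point 32 mm above it), z axis along the length. One is round, 36 mm across; the other has been squeezed to a flat oval of 40.5 x 28 mm all along. Which is which is not told: the roll test shows it
- roller_2_mid (a point): the other of the two rollers, at its centre; same words as for roller_1_mid. Leaning more than about 35 degrees from upright, a roller falls on its side when let go; lying on its flat the oval one is 28 mm high and stays; the round one rolls freely, on level surfaces too, until a rim stops it
- board: fixed plywood roll-test board, 110 x 335 mm, origin under its centre on the bench; y axis up the slope, x across. The run, 90 mm wide between battens 13 mm high, falls 5.5 degrees from y = +137 mm (surface 70 mm above the bench, stop behind) to y = -70 mm (50 mm), then the catch tray. The round roller rolls off; the oval one set on its flat stays, set on its narrow edge it may tumble
- board_line (a point): the middle of the dark line scribed across the run near its top, on the surface (66 mm above the bench), at y = +100 mm of the board: rollers are let go here, lying across (roller's length along the board's x axis)
- catch_tray (a point): middle of the rubber-lined floor of the catch tray at the board's foot, 10 mm above the bench; inside it measures 90 mm across and 100 mm along the board, walls up to 66 mm above the bench
- dish_floor (a point): middle of the floor of a fixed shallow steel parts dish with a rubber lining, 6 mm above the bench; inside 122 x 112 mm (x and y of this frame), rim 15 mm above the bench. A roller can be laid down here without running off, to be taken again across its body
- scrap_tub: fixed round white plastic tub, 118 mm wide over the rim and 100 mm high, open at the top, tapering to about 90 mm; origin under its centre on the bench. Scrap tub
- offcut: bystander: pine offcut 47 x 140 x 45 mm lying on the bench in front of the dish, origin under its centre, long along y
- bolt_2: bystander: small hex bolt 14 x 46 x 13 mm lying between the two rollers' starting places, origin under its centre, long along y
Mind the look-alikes: they are no part of the job. Leave any red look-alike of the part that bears roller_1_mid alone.

How it is judged (in metres and radians):
On the way, in this order (a step that is already met when the one before it is completed fails the run):
1. a first roller has been let go lying across the board and, untouched, rolls down it (round one) or stays at rest on it (squeezed one) (((y of roller_1_mid in the frame of board between -0.065 and 0.135 m and x of roller_1_mid in the frame of board between -0.035 and 0.035 m and z of roller_1_mid in the frame of board between 0.063 and 0.0945 m and angle between the z axis of roller_1_mid and the x axis of board, either way round below 0.4 rad and contact force between the fingers and roller_1 below 0.1 N and linear speed of roller_1 above 0.03 m/s) or (y of roller_2_mid in the frame of board between -0.065 and 0.135 m and x of roller_2_mid in the frame of board between -0.035 and 0.035 m and z of roller_2_mid in the frame of board between 0.059 and 0.0905 m and angle between the z axis of roller_2_mid and the x axis of board, either way round below 0.4 rad and contact force between the fingers and roller_2 below 0.1 N and linear speed of roller_2 below 0.02 m/s and angular speed of roller_2 below 0.5 rad/s))), for 0.2 s.
2. the other roller has been tried in the same way, the first being in its place (round one in the catch tray, squeezed one in the scrap tub) ((((y of roller_2_mid in the frame of board between -0.065 and 0.135 m and x of roller_2_mid in the frame of board between -0.035 and 0.035 m and z of roller_2_mid in the frame of board between 0.059 and 0.0905 m and angle between the z axis of roller_2_mid and the x axis of board, either way round below 0.4 rad and contact force between the fingers and roller_2 below 0.1 N and linear speed of roller_2 below 0.02 m/s and angular speed of roller_2 below 0.5 rad/s) and x of roller_1_mid in the frame of catch_tray between -0.05 and 0.05 m and y of roller_1_mid in the frame of catch_tray between -0.055 and 0.052 m and height (world z) of roller_1_mid below 0.06 m) or ((y of roller_1_mid in the frame of board between -0.065 and 0.135 m and x of roller_1_mid in the frame of board between -0.035 and 0.035 m and z of roller_1_mid in the frame of board between 0.063 and 0.0945 m and angle between the z axis of roller_1_mid and the x axis of board, either way round below 0.4 rad and contact force between the fingers and roller_1 below 0.1 N and linear speed of roller_1 above 0.03 m/s) and horizontal distance between roller_2_mid and scrap_tub below 0.045 m and height (world z) of roller_2_mid below 0.085 m))), for 0.2 s.
At the end, for the whole second after the job is handed in: the round roller lies at rest in the catch tray at the board's foot, inside its walls, and the squeezed roller lies at rest inside the scrap tub, below its rim (x of roller_1_mid in the frame of catch_tray between -0.05 and 0.05 m and y of roller_1_mid in the frame of catch_tray between -0.055 and 0.052 m and height (world z) of roller_1_mid below 0.06 m and horizontal distance between roller_2_mid and scrap_tub below 0.045 m and height (world z) of roller_2_mid below 0.085 m and linear speed of each of roller_1, roller_2 below 0.02 m/s); the robot touches nothing.
It fails at once if the round roller is carried or pushed on the lower half of the board or in the catch tray instead of rolling there by itself (y of roller_1_mid in the frame of board between -0.19 and -0.02 m and x of roller_1_mid in the frame of board between -0.055 and 0.055 m and height (world z) of roller_1_mid below 0.11 m and contact force between the fingers and roller_1 above 0.5 N).
It fails at once if a bystander (offcut or small hex bolt) is moved by more than 30 mm (distance of any of offcut, bolt_2 from where it was at the start of the episode above 0.03 m).
It also fails if it takes over 72 s, if anything falls off the work surface, if the arm or the gripper's body presses on something with over 40 N, if the wrist force passes 120 N, or if a joint passes its speed limit or range.

## Robot

A 7-joint arm with a two-finger parallel gripper is mounted at the origin on the work surface; the furniture and walls round the work are solid. World frame = base frame: x ahead of the robot, y to its left, z up, the work surface at z = 0. Lengths are in mm, angles in rad, forces in N, time in s.
With the tool pointing down it reaches from about 400 to 875 mm from the base axis. Payload 4.4 kg.
Tool frame: the origin (TCP) lies midway between the tips of the shut fingers; the grasp point (between the pads) lies 19 mm behind it (ctrl.grip_point_offset is the distance from the TCP to the grasp point, in mm); z points along the fingers, x is the direction in which the jaws open and shut, and the axes are right-handed (so a half turn about z gives the same grasp; the last joint's range is limited). The gripper opens to 85 mm and grips with 20 to 120 N. Pads are 22 mm wide; open, the fingers measure 114 mm over their backs; the gripper's body (76 mm by 85 mm) begins 54 mm behind the grasp point. The pads swing forward as they close: fully open they stand 13 mm farther back than shut.
Start: joints at [-1.245, 0.628, 0.038, 1.517, -0.027, 0.996, -0.02], TCP at [248.182, 600.769, 231.313] pointing down, gripper open.
Joint ranges: [-3.06, 3.06], [-0.37, 2.12], [-1.25, 1.32], [0.18, 2.47], [-1.1, 4.24], [0.23, 1.98], [-2.94, 2.94]. Speed limits (rad/s): [2.57, 2.57, 3.14, 3.14, 3.14, 3.14, 3.14].

## Interface

Orientations are given as [roll, pitch, yaw] about the fixed x, y, z axes, in that order (R = Rz(yaw) Ry(pitch) Rx(roll)).
In Python, from cell import ctrl, viewer gives the robot as it stands.
- The arm moves only by the tool apply_moves, never from a script. Its argument "series" is a list that holds one entry, the list of rows, each a list of 6 numbers: the shift along the tool's x, y, z normalised to -1 to 1, where 1 is 50 mm, then the turn, a rotation vector about the tool's x, y, z normalised to -1 to 1, where 1 is 6 degrees. In form: [[[tx, ty, tz, rx, ry, rz], ...]]. A call has exactly 5 rows; each row shifts and turns the commanded pose from where the row before left it, along the tool's axes as they then stand; what a row does not reach is not made up. A row lasts 1/8 s, in which the tool goes at most 62.5 mm and 10.7 degrees, less where a joint would pass 70% of its speed; a pose out of reach is approached as far as the arm can. A call with a number of a shift or a turn outside -1 to 1 is refused whole. A call with a gripper value outside its range is refused whole. "claw" is the gripper command: -1 is shut, 1 is fully open, values between are in proportion, set as the call begins (left out, the last holds). The fingers move at their own pace and stop on an object; the grip force is fixed at half the most. Time passes only in rows, so rows that do not move let the fingers close, or fill a call up. It gives the time, the measured TCP pose, the force and the opening at its end, in the units of the state.
- ctrl.read_state(): the state, without advancing time (a new reading comes with each control period).
- viewer.get_image(name): name is "scene" or "side" or "wrist"; returns the picture (420x560x3 uint8, blue, green, red); there is no depth.
- viewer.camera_info(name): a dict with "K" (3x3 intrinsics, pixels), "R" (3x3) and "t" (3): a world point X has camera coordinates R X + t. Camera axes: x right, y down, z forward; pixel columns grow to the right and rows downward; lengths in mm; the calibration is good to about 2 mm. A picture is of the moment at which its call begins: read the wrist's pose just before it. camera_info takes no time and is no camera call; for the wrist camera it gives the pose at the moment of the call.
- ctrl.finish_job(): hands the job in, once; it reports no verdict.
Trained networks look in the newest picture that a camera, given by its name, has taken for a name from the list of things; names that differ only in an ending like _2 or _b are one class to them, and where a whole thing is asked for, a point or a joint stands for the part that bears it (a point fixed in the world has none). Each returns a list of dicts, best first, with "score" (0 to 1); they miss things now and then, are a little off and sometimes report something else, mostly with a low value. They report only what shows in the picture. A call takes as long as a camera call. They do not tell look-alikes from the thing itself.
- viewer.find_in(camera, label): "location" ([column, row] as shares, 0 to 1, of the picture: columns of its width, rows of its height, amid what is visible of it).
The state is a dict: "clock": time; "qpos": joint angles; "qd": joint speeds; "tau": joint torques, N m; "eef_pos": TCP position; "tool_rot": TCP orientation; "force": force on the tool from outside, world axes, zero at the start; "torque": the same for the moment, N m; "width": finger opening in mm.
Only numpy, scipy, OpenCV 4.12 (cv2) and the standard library are available. Lean on these libraries where they do the work, as an engineer would, in place of code of your own. Each camera call takes 0.05 s, during which the arm holds its last target. There are 200 camera calls.

## Working session

There is one attempt and no reset: what is moved stays moved. The work goes in short steps, Python scripts to look and compute and a tool call to move; the robot and the scene stay as the last step left them, time stands still between calls to the robot, and variables do not carry over. Pictures are saved under pics/ and viewed, about 8 in all and at most 12, crops included, and the job is handed in when it is done.

Besides the shell and the picture viewer there is one more tool, called after ">>>" in YAML: its name, and indented under it one key for each argument. apply_moves: Moves the arm, as the interface text tells. Scaled input: -1 to 1 covers 50 mm each way for a shift and 6 degrees each way for a turn. Its arguments: {"type":"object","properties":{"series":{"type":"array","items":{"type":"array","items":{"type":"array","items":{"type":"number"}}}},"claw":{"type":"number"}},"required":["series"]}

```bash
ls; mkdir -p pics; python3 - <<'E'
from cell import ctrl, viewer
import cv2, numpy as np
print(ctrl.read_state())
a=viewer.get_image("scene"); 
def f(c):
    for l in ["roller_1_mid","board","board_line","catch_tray","dish_floor","scrap_tub","offcut","bolt_2"]:
        print(c,l,[(round(d["score"],2),round(d["location"][0]*560),round(d["location"][1]*420)) for d in viewer.find_in(c,l)])
f("scene")
b=viewer.get_image("side"); f("side")
cv2.imwrite("pics/1.png",cv2.resize(a,(800,600),interpolation=cv2.INTER_CUBIC)); cv2.imwrite("pics/2.png",cv2.resize(b,(800,600),interpolation=cv2.INTER_CUBIC))
E
```

```text
pics
{'clock': 0.0, 'qpos': array([-1.24481357,  0.62936518,  0.03846417,  1.51835694, -0.02697913,
        0.99627895, -0.01994391]), 'qd': array([ 7.52715378e-05, -1.24599150e-03,  2.99708143e-04,  5.05847094e-05,
        2.09576330e-03,  1.65584234e-04, -6.06078358e-04]), 'tau': array([-4.25299513e-04, -5.63410413e+01,  1.22638777e+00, -1.93446350e+01,
        1.11090794e-02,  1.03293755e-02,  6.39517282e-06]), 'eef_pos': array([247.95010457, 600.18572344, 230.38068328]), 'tool_rot': array([3.14153659e+00, 1.88900611e-03, 1.17906325e+00]), 'force': array([-0.05806894, -0.19156153,  1.05699923]), 'torque': array([-0.02215856, -0.00249588,  0.00352283]), 'width': 85.59565126264881}
scene roller_1_mid [(0.79, 209, 203), (0.72, 192, 195)]
scene board [(0.97, 363, 252)]
scene board_line []
scene catch_tray [(0.83, 360, 252)]
scene dish_floor [(0.85, 269, 214), (0.74, 208, 204)]
scene scrap_tub [(0.61, 331, 298)]
scene offcut [(0.56, 235, 228)]
scene bolt_2 [(0.38, 223, 204)]
side roller_1_mid [(0.94, 392, 307), (0.59, 358, 277)]
side board [(0.81, 223, 190)]
side board_line [(0.76, 221, 192)]
side catch_tray [(0.64, 220, 191), (0.24, 253, 143)]
side dish_floor [(0.92, 272, 281)]
side scrap_tub [(0.56, 253, 145)]
side offcut [(0.77, 323, 241)]
side bolt_2 [(0.64, 339, 307)]
```

View pics/1.png

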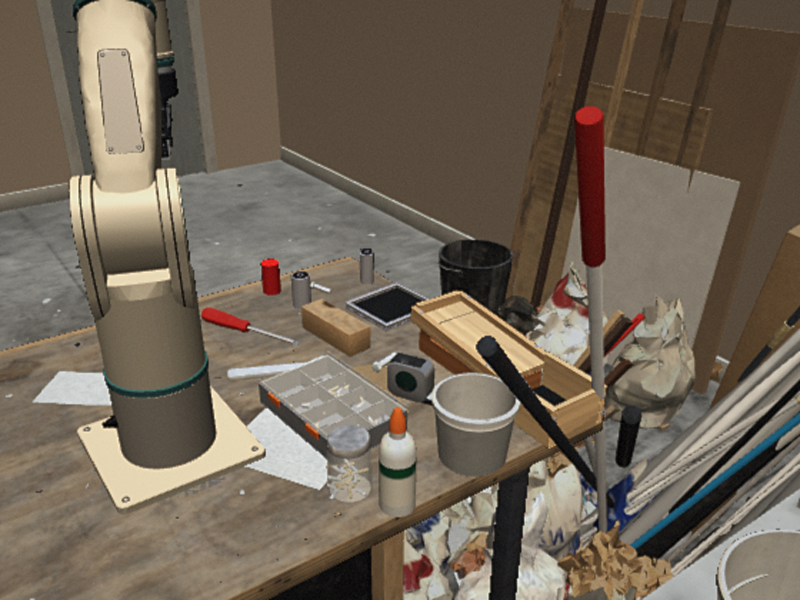

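View pics/2.png

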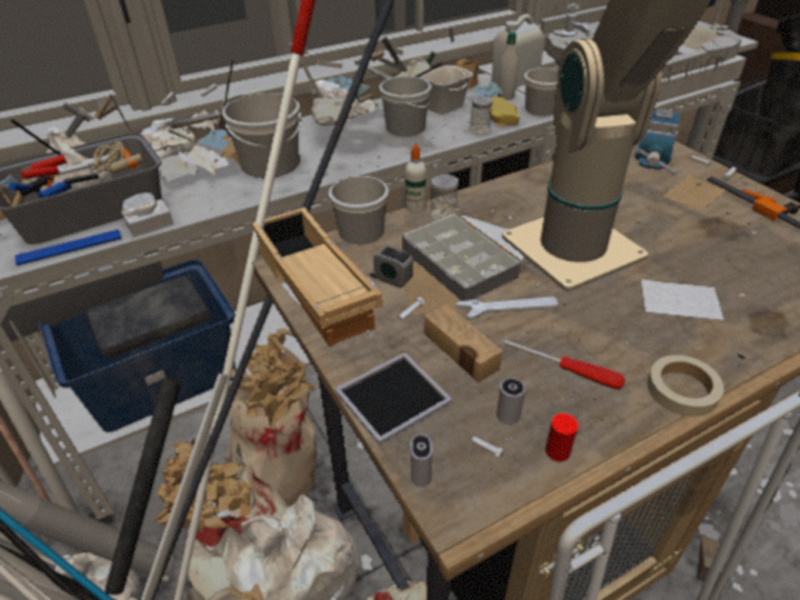

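```bash
cat > h.py <<'E'
from cell import ctrl, viewer
import cv2, numpy as np
from scipy.spatial.transform import Rotation as Ro
np.set_printoptions(precision=1,suppress=True)
def ray(c,uv,ci=None):
    i=ci or viewer.camera_info(c); K,R,t=[np.array(i[k],float) for k in("K","R","t")]
    return -R.T@t, R.T@np.linalg.inv(K)@[uv[0],uv[1],1]
def onz(c,uv,z,ci=None):
    o,d=ray(c,uv,ci); return o+d*(z-o[2])/d[2]
def proj(c,X,ci=None):
    i=ci or viewer.camera_info(c); p=np.array(i["K"])@(np.array(i["R"])@X+np.array(i["t"])); return p[:2]/p[2]
def steps(dx,dy,dz,dyaw):
    "world shift -> tool-axis total units (50mm), plus yaw units"
    s=ctrl.read_state(); R=Ro.from_euler('xyz',s['tool_rot']); return R.inv().apply([dx,dy,dz])/50
E
python3 - <<'E'
from h import *
s=.7
for n,uv,z in [("A",(392,307),None)]: pass
P={"Atop":((511,386),64),"Abot":((510,415),0),"Btop":((421,442),64),"Bbot":((421,478),0),"Redtop":((563,422),64),
"dish c1":((405,356),15),"dish c2":((449,397),15),"dish c3":((380,438),15),"dish c4":((337,388),15),
"bolt":((488,446),6),"offc":((455,330),45),"tubrim":((359,193),100),
"board top-right":((381,297),83),"board top-left":((318,318),83),"tray fl":((254,222),66),"tray fr":((304,211),66),"line":((343,299),66)}
for n,(uv,z) in P.items(): print("side",n,onz("side",np.array(uv)*s,z))
Q={"Atop":((300,274),64),"Btop":((367,250),64),"dish c":((390,306),10),"tubrim":((476,395),100),"line":((457,319),66),"tl":((412,305),83),"tr":((460,292),83),"tray fr":((600,393),66),"tray fl":((549,433),66)}
for n,(uv,z) in Q.items(): print("scene",n,onz("scene",np.array(uv)*s,z))
print(viewer.camera_info("wrist"), ctrl.read_state()['eef_pos'])
E
```

```text
side Atop [367.4 276.7  64. ]
side Abot [363.4 279.9   0. ]
side Btop [527.7 295.9  64. ]
side Bbot [533.6 306.8  -0. ]
side Redtop [345.9 363.1  64. ]
side dish c1 [445.2 107.9  15. ]
side dish c2 [430.4 215.5  15. ]
side dish c3 [555.6 230.2  15. ]
side dish c4 [568.7 114.7  15. ]
side bolt [427.1 312.5   6. ]
side offc [361.1 123.3  45. ]
side tubrim [ 344.  -249.2  100. ]
side board top-right [445.2  31.   83. ]
side board top-left [553.7  25.9  83. ]
side tray fl [ 543.4 -309.    66. ]
side tray fr [ 444.6 -295.8   66. ]
side line [493.  -14.2  66. ]
scene Atop [368.8 284.4  64. ]
scene Btop [537.2 308.5  64. ]
scene dish c [493.4 162.8  10. ]
scene tubrim [ 341.7 -259.6  100. ]
scene line [497.7 -30.1  66. ]
scene tl [446.2  28.5  83. ]
scene tr [544.8  20.4  83. ]
scene tray fr [ 524.3 -319.4   66. ]
scene tray fl [ 397.  -344.9   66. ]
{'K': array([[326.4,   0. , 279.1],
       [  0. , 326.4, 212.1],
       [  0. ,   0. ,   1. ]]), 'R': array([[ 0.4,  0.9,  0. ],
       [ 0.9, -0.4,  0.3],
       [ 0.3, -0.1, -0.9]]), 't': array([-649.7,  -40. ,  380.5])} [248.2 600.8 231.3]
```

```bash
cat >> h.py <<'E'
def plan(wps, start=None):
    """wps: list of (xyz, euler, nrows); prints rows"""
    s=ctrl.read_state(); p=np.array(s['eef_pos'],float); R=Ro.from_euler('xyz',s['tool_rot'])
    if start: p=np.array(start[0],float); R=Ro.from_euler('xyz',start[1])
    rows=[]
    for xyz,e,n in wps:
        T=Ro.from_euler('xyz',e)
        for k in range(n,0,-1):
            dp=R.inv().apply((np.array(xyz)-p)/k)/50; w=(R.inv()*T).as_rotvec()/k/np.radians(6)
            r=np.round(np.r_[dp,w],2)+0.
            if abs(r).max()>1: print("OVER",r)
            rows.append(r.tolist()); p=p+R.apply(r[:3]*50); R=R*Ro.from_rotvec(r[3:]*np.radians(6))
    for i in range(0,len(rows),5): print("[%s]"%str(rows[i:i+5]))
    print("end",p,R.as_euler('xyz'))
DN=[np.pi,0,np.pi/2]
E
python3 - <<'E'
from h import *
plan([((367,280,200),DN,10)])
# glue bottle
print(onz("side",np.array((414,207))*.7,0),onz("scene",np.array((397,512))*.7,0), onz("scene",np.array((397,412))*.7,170),onz("side",np.array((416,150))*.7,170))
E
```

```text
[[[-0.5, 0.46, 0.06, 0.0, 0.0, -0.37], [-0.52, 0.45, 0.06, 0.0, 0.0, -0.37], [-0.54, 0.42, 0.06, 0.0, 0.0, -0.38], [-0.55, 0.4, 0.06, 0.0, 0.0, -0.37], [-0.57, 0.38, 0.06, 0.0, 0.0, -0.38]]]
[[[-0.58, 0.36, 0.07, 0.0, 0.0, -0.37], [-0.6, 0.34, 0.06, 0.0, 0.0, -0.38], [-0.61, 0.31, 0.07, 0.0, 0.0, -0.37], [-0.62, 0.29, 0.06, 0.0, 0.0, -0.38], [-0.63, 0.26, 0.07, 0.0, 0.0, -0.37]]]
end [367.  280.1 199.8] [-3.1 -0.   1.6]
[ 197.1 -288.     0. ] [ 188.5 -293.6    0. ] [ 175.4 -311.5  170. ] [ 227.8 -227.9  170. ]
```

>>> apply_moves:
  series:
    - [[-0.5,0.46,0.06,0.0,0.0,-0.37],[-0.52,0.45,0.06,0.0,0.0,-0.37],[-0.54,0.42,0.06,0.0,0.0,-0.38],[-0.55,0.4,0.06,0.0,0.0,-0.37],[-0.57,0.38,0.06,0.0,0.0,-0.38]]
  claw: 0.4

```text
clock: 1.52
eef_pos: [307.7, 439.6, 216.4]
tool_rot: [3.141, -0.001, 1.376]
force: [-0.2, 0.7, -0.4]
width: 59.6
```

>>> apply_moves:
  series:
    - [[-0.58,0.36,0.07,0.0,0.0,-0.37],[-0.6,0.34,0.06,0.0,0.0,-0.38],[-0.61,0.31,0.07,0.0,0.0,-0.37],[-0.62,0.29,0.06,0.0,0.0,-0.38],[-0.63,0.26,0.07,0.0,0.0,-0.37]]

```text
clock: 2.15
eef_pos: [367.5, 279.2, 200.0]
tool_rot: [3.141, -0.0, 1.572]
force: [1.0, -0.1, 0.2]
width: 59.7
```

```bash
python3 - <<'E'
from h import *
s=ctrl.read_state(); print(s['clock'],s['eef_pos'],s['tool_rot'],s['width'])
a=viewer.get_image("wrist"); cv2.imwrite("pics/3.png",a); ci=viewer.camera_info("wrist")
for l in ["roller_1_mid","bolt_2","dish_floor"]:
  for d in viewer.find_in("wrist",l):
    uv=np.array(d["location"])*[560,420]; print(l,round(d["score"],2),uv,onz("wrist",uv,32,ci))
E
```

```text
2.15 [367.5 279.2 200. ] [ 3.1 -0.   1.6] 59.701782064455536
roller_1_mid 0.78 [278.6 191.8] [369.3 272.3  32. ]
roller_1_mid 0.68 [372.3 168.6] [346.6 362.   32. ]
bolt_2 0.83 [308. 237.] [417.3 302.2  32. ]
dish_floor 0.95 [174.5 272.8] [458.3 160.5  32. ]
```

View pics/3.png

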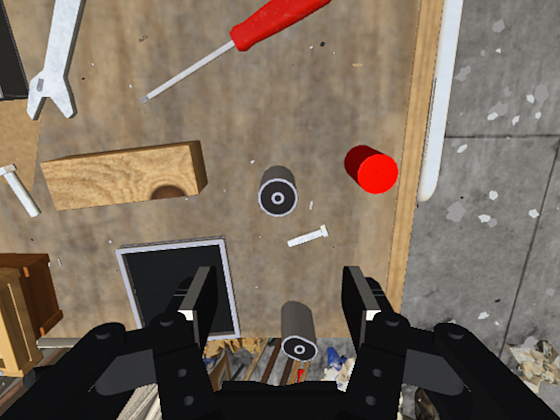

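The wrist picture shows roller A (top centre at 278,198), red look-alike (377,172), bolt (308,237), roller B (top about 300,347), and the dish at lower left.

```bash
python3 - <<'E'
from h import *
print(onz("wrist",(278,198),64), onz("wrist",(300,348),64), onz("wrist",(119,248),15),onz("wrist",(226,239),15),onz("wrist",(240,337),15))
A=onz("wrist",(278,198),64)
plan([((A[0],A[1],110),DN,3),((A[0],A[1],27),DN,7)])
E
```

```text
[365.2 279.   64. ] [528.4 301.3  64. ] [435.8 104.   15. ] [425.5 222.   15. ] [554.5 231.9  15. ]
[[[-0.01, -0.01, 0.6, 0.0, 0.0, -0.01], [-0.01, -0.02, 0.6, 0.0, 0.0, 0.0], [0.0, -0.01, 0.6, 0.0, -0.01, -0.01], [0.0, 0.0, 0.24, 0.0, 0.0, 0.0], [0.0, 0.0, 0.24, 0.0, 0.0, 0.0]]]
[[[0.0, 0.0, 0.24, 0.0, 0.0, 0.0], [0.0, 0.0, 0.24, 0.0, 0.0, 0.0], [0.0, 0.0, 0.23, 0.0, 0.0, 0.0], [0.0, 0.0, 0.24, 0.0, 0.0, 0.0], [0.0, 0.0, 0.23, 0.0, 0.0, 0.0]]]
end [365.4 279.   27. ] [3.1 0.  1.6]
```

>>> apply_moves:
  series:
    - [[-0.01,-0.01,0.6,0,0,0],[-0.01,-0.02,0.6,0,0,0],[0,-0.01,0.6,0,0,0],[0,0,0.24,0,0,0],[0,0,0.24,0,0,0]]

```text
clock: 2.98
eef_pos: [365.1, 280.3, 85.6]
tool_rot: [3.141, -0.001, 1.572]
force: [-0.4, -1.0, 0.5]
width: 59.9
```

>>> apply_moves:
  series:
    - [[0,0,0.3,0,0,0],[0,0,0.3,0,0,0],[0,0,0.3,0,0,0],[0,0,0.28,0,0,0],[0,0,0,0,0,0]]

```text
clock: 3.6
eef_pos: [364.8, 279.2, 26.4]
tool_rot: [-3.14, 0.0, 1.571]
force: [0.6, -0.6, -0.0]
width: 59.7
```

>>> apply_moves:
  series:
    - [[0,0,0,0,0,0],[0,0,0,0,0,0],[0,0,0,0,0,0],[0,0,0,0,0,0],[0,0,0,0,0,0]]
  claw: -1

```text
clock: 4.22
eef_pos: [365.5, 279.3, 27.7]
tool_rot: [3.141, -0.0, 1.57]
force: [-1.2, -1.8, 5.8]
width: 35.0
```

>>> apply_moves:
  series:
    - [[0,0,-0.2,0,0,0],[0,0,-0.5,0,0,0],[0,0,-0.8,0,0,0],[0,0,-0.8,0,0,0],[0,0,-0.3,0,0,0]]

```text
clock: 4.85
eef_pos: [365.9, 280.1, 159.7]
tool_rot: [3.139, -0.002, 1.571]
force: [0.7, -0.1, -2.4]
width: 34.6
```

```bash
python3 - <<'E'
from h import *
T=[np.pi-0.942,0,np.pi/2]
plan([((515,168,130),T,10),((518,168,41),T,5)])
E
```

```text
[[[-0.22, 0.3, 0.06, -0.9, 0.0, 0.0], [-0.22, 0.29, 0.09, -0.9, 0.0, 0.0], [-0.23, 0.28, 0.11, -0.9, 0.0, 0.0], [-0.22, 0.27, 0.14, -0.9, 0.0, 0.0], [-0.23, 0.26, 0.17, -0.9, 0.0, 0.0]]]
[[[-0.22, 0.24, 0.19, -0.89, 0.0, 0.0], [-0.23, 0.22, 0.21, -0.9, 0.0, 0.0], [-0.22, 0.2, 0.23, -0.89, -0.01, -0.01], [-0.23, 0.17, 0.24, -0.9, 0.0, 0.0], [-0.22, 0.16, 0.26, -0.89, -0.01, -0.01]]]
[[[0.0, -0.28, 0.22, 0.0, 0.0, 0.0], [0.0, -0.28, 0.22, 0.0, 0.0, 0.0], [0.0, -0.28, 0.22, 0.0, 0.0, 0.0], [0.0, -0.28, 0.22, 0.0, 0.0, 0.0], [0.0, -0.29, 0.22, 0.0, 0.0, 0.0]]]
end [518.  168.1  40.9] [2.2 0.  1.6]
```

>>> apply_moves:
  series:
    - [[-0.22,0.3,0.06,-0.9,0.0,0.0],[-0.22,0.29,0.09,-0.9,0.0,0.0],[-0.23,0.28,0.11,-0.9,0.0,0.0],[-0.22,0.27,0.14,-0.9,0.0,0.0],[-0.23,0.26,0.17,-0.9,0.0,0.0]]

```text
clock: 5.48
eef_pos: [423.7, 227.9, 145.7]
tool_rot: [2.779, 0.025, 1.561]
force: [1.6, -0.3, -2.7]
width: 34.7
```

>>> apply_moves:
  series:
    - [[-0.22,0.24,0.19,-0.9,0.0,0.0],[-0.23,0.22,0.21,-0.9,0.0,0.0],[-0.22,0.2,0.23,-0.89,0,0],[-0.23,0.17,0.24,-0.9,0.0,0.0],[-0.22,0.16,0.26,-0.9,0,0]]

```text
clock: 6.1
eef_pos: [462.9, 194.2, 108.6]
tool_rot: [2.552, 0.106, 1.582]
force: [-1.2, 0.5, -4.5]
width: 34.8
```

>>> apply_moves:
  series:
    - [[0,0,0,0,0,0],[0.0,-0.28,0.22,0.0,0.0,0.0],[0.0,-0.28,0.22,0.0,0.0,0.0],[0.0,-0.28,0.22,0.0,0.0,0.0],[0,0,0,0,0,0]]

```text
clock: 6.72
eef_pos: [451.7, 194.3, 53.2]
tool_rot: [2.573, 0.115, 1.578]
force: [-0.2, 0.1, -1.8]
width: 34.3
```

```bash
python3 - <<'E'
from h import *
cv2.imwrite("pics/4.png",cv2.resize(viewer.get_image("side")[200:340,180:380],(800,560),interpolation=cv2.INTER_CUBIC))
T=[np.pi-0.942,0,np.pi/2]
plan([((518,168,41),T,5)])
print(ctrl.read_state()['qpos'])
E
```

```text
[[[-0.1, 0.18, 0.2, -0.7, 0.15, 0.16], [-0.1, 0.16, 0.21, -0.7, 0.15, 0.16], [-0.1, 0.15, 0.22, -0.7, 0.15, 0.16], [-0.11, 0.13, 0.23, -0.7, 0.15, 0.16], [-0.11, 0.12, 0.24, -0.69, 0.15, 0.17]]]
end [517.9 167.8  41. ] [2.2 0.  1.6]
[-0.1  1.1 -1.2  2.5  1.9  1.5 -0.9]
```

View pics/4.png

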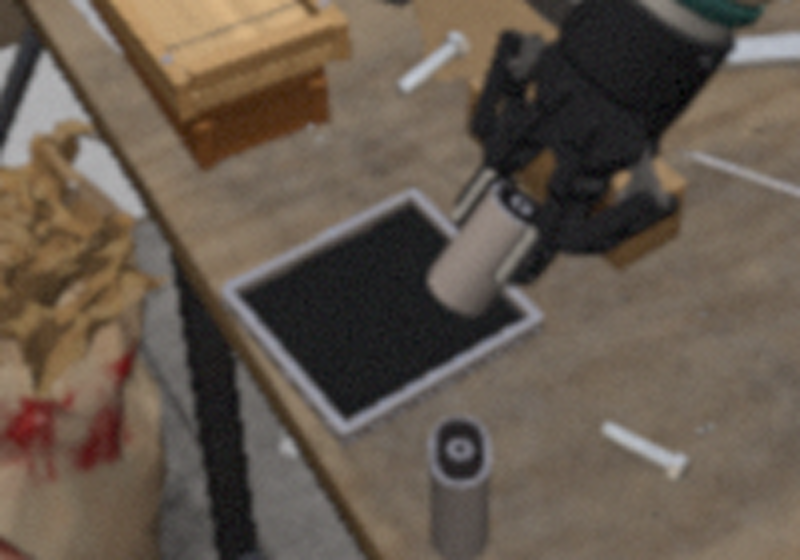

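Arm folded against joint limits (elbow 2.47), tilt stuck at 33°. I'll tilt the other way (tool pointing towards the base).

```bash
python3 - <<'E'
from h import *
plan([((455,190,150),DN,6),((476,168,160),DN,4)])
E
```

```text
[[[-0.05, 0.17, -0.26, 0.92, 0.17, 0.06], [-0.05, 0.15, -0.27, 0.91, 0.18, 0.06], [-0.04, 0.12, -0.29, 0.92, 0.17, 0.07], [-0.03, 0.09, -0.3, 0.91, 0.18, 0.06], [-0.03, 0.07, -0.3, 0.92, 0.17, 0.07]]]
[[[-0.02, 0.03, -0.31, 0.91, 0.18, 0.06], [-0.11, 0.11, -0.05, 0.0, 0.0, 0.0], [-0.11, 0.1, -0.05, 0.0, 0.0, 0.0], [-0.11, 0.11, -0.05, 0.0, 0.0, 0.0], [-0.11, 0.1, -0.05, 0.0, 0.0, 0.0]]]
end [475.8 168.1 159.9] [ 3.1 -0.   1.6]
```

>>> apply_moves:
  series:
    - [[-0.05,0.17,-0.26,0.92,0.17,0.06],[-0.05,0.15,-0.27,0.91,0.18,0.06],[-0.04,0.12,-0.29,0.92,0.17,0.07],[-0.03,0.09,-0.3,0.91,0.18,0.06],[-0.03,0.07,-0.3,0.92,0.17,0.07]]

```text
clock: 7.4
eef_pos: [458.1, 190.5, 140.5]
tool_rot: [3.033, 0.019, 1.574]
force: [0.4, -0.7, -3.4]
width: 34.5
```

>>> apply_moves:
  series:
    - [[-0.02,0.03,-0.31,0.91,0.18,0.06],[-0.11,0.11,-0.05,0.0,0.0,0.0],[-0.11,0.1,-0.05,0.0,0.0,0.0],[-0.11,0.11,-0.05,0.0,0.0,0.0],[-0.11,0.1,-0.05,0.0,0.0,0.0]]

```text
clock: 8.02
eef_pos: [476.5, 167.9, 162.0]
tool_rot: [3.137, -0.003, 1.571]
force: [0.4, -0.5, -1.5]
width: 34.8
```

```bash
python3 - <<'E'
from h import *
s=ctrl.read_state(); print(s['qpos'].round(2).tolist(),s['eef_pos'],s['tool_rot'].round(2),s['width'])
T=[np.pi+0.87,0,np.pi/2]
plan([((476,168,110),T,10)])
E
```

```text
[0.33, 0.82, -1.21, 1.97, 0.92, 1.03, 0.25] [476.5 167.9 162. ] [ 3.1 -0.   1.6] 34.791873942948165
[[[0.0, 0.0, 0.1, 0.84, 0.0, 0.0], [0.0, 0.01, 0.1, 0.83, 0.0, 0.0], [0.0, 0.02, 0.1, 0.84, 0.0, 0.0], [0.0, 0.02, 0.1, 0.83, 0.0, 0.0], [0.0, 0.03, 0.1, 0.84, 0.0, 0.0]]]
[[[0.0, 0.04, 0.1, 0.83, 0.0, 0.0], [0.0, 0.05, 0.09, 0.84, 0.0, 0.0], [0.0, 0.06, 0.09, 0.83, -0.01, 0.01], [0.0, 0.07, 0.08, 0.84, 0.0, 0.0], [0.0, 0.08, 0.07, 0.83, -0.01, 0.01]]]
end [476.2 168.  110. ] [-2.3  0.   1.6]
```

>>> apply_moves:
  series:
    - [[0.0,0.0,0.1,0.84,0.0,0.0],[0.0,0.01,0.1,0.83,0.0,0.0],[0.0,0.02,0.1,0.84,0.0,0.0],[0.0,0.02,0.1,0.83,0.0,0.0],[0.0,0.03,0.1,0.84,0.0,0.0]]

```text
clock: 8.65
eef_pos: [476.6, 168.1, 136.0]
tool_rot: [-2.706, -0.004, 1.57]
force: [0.0, 0.1, -1.5]
width: 34.8
```

>>> apply_moves:
  series:
    - [[0.0,0.04,0.1,0.83,0.0,0.0],[0.0,0.05,0.09,0.84,0.0,0.0],[0.0,0.06,0.09,0.83,0,0],[0.0,0.07,0.08,0.84,0.0,0.0],[0.0,0.08,0.07,0.83,0,0]]

```text
clock: 9.28
eef_pos: [476.8, 168.2, 109.0]
tool_rot: [-2.27, -0.003, 1.569]
force: [0.0, 0.5, -1.6]
width: 34.5
```

```bash
python3 - <<'E'
from h import *
s=ctrl.read_state(); print(s['qpos'].round(2).tolist(),s['eef_pos'],s['tool_rot'].round(2),s['width'])
T=[np.pi+0.87,0,np.pi/2]
plan([((476,168,42),T,5)])
E
```

```text
[0.19, 1.31, -1.1, 1.26, 0.48, 1.78, 0.69] [476.8 168.2 109. ] [-2.3 -0.   1.6] 34.49373075711819
[[[0.0, 0.2, 0.17, 0.0, -0.01, 0.0], [0.0, 0.2, 0.18, 0.0, -0.01, 0.0], [0.0, 0.21, 0.17, -0.01, 0.0, 0.0], [0.0, 0.2, 0.18, 0.0, -0.01, 0.01], [-0.01, 0.2, 0.17, -0.01, 0.0, 0.0]]]
end [476.  167.9  42.3] [-2.3 -0.   1.6]
```

>>> apply_moves:
  series:
    - [[0.0,0.21,0.18,0,0,0],[0.0,0.21,0.18,0,0,0],[0.0,0.21,0.18,0,0,0],[0.0,0.21,0.17,0,0,0],[0,0.21,0.17,0,0,0]]

```text
clock: 9.9
eef_pos: [476.7, 168.6, 41.0]
tool_rot: [-2.273, -0.004, 1.57]
force: [0.1, 0.6, -2.6]
width: 34.2
```

>>> apply_moves:
  series:
    - [[0,0,0,0,0,0],[0,0,0,0,0,0],[0,0,0,0,0,0],[0,0,0,0,0,0],[0,0,-0.3,0,0,0]]
  claw: 0.3

```text
clock: 10.52
eef_pos: [487.5, 168.3, 51.4]
tool_rot: [-2.27, -0.003, 1.571]
force: [0.8, -0.0, 0.3]
width: 55.7
```

>>> apply_moves:
  series:
    - [[0,0,-0.9,0,0,0],[0,0,-0.9,0,0,0],[0,0,-0.9,-0.8,0,0],[0,0,-0.5,-0.8,0,0],[0,0,0,-0.8,0,0]]

```text
clock: 11.15
eef_pos: [610.5, 169.4, 158.0]
tool_rot: [-2.53, -0.005, 1.569]
force: [-0.7, -0.0, -0.2]
width: 55.3
```

```bash
python3 - <<'E'
from h import *
s=ctrl.read_state(); print(s['qpos'].round(2).tolist(),s['eef_pos'],s['tool_rot'].round(2),s['width'])
a=viewer.get_image("side"); cv2.imwrite("pics/5.png",cv2.resize(a[200:340,180:380],(800,560),interpolation=cv2.INTER_CUBIC))
for l in ["roller_1_mid"]:
  for d in viewer.find_in("side",l):
    uv=np.array(d["location"])*[560,420]; print(l,round(d["score"],2),uv,onz("side",uv,24))
plan([((490,168,150),DN,7)])
E
```

```text
[0.09, 1.2, -0.99, 0.96, 0.54, 1.83, 0.87] [610.5 169.4 158. ] [-2.5 -0.   1.6] 55.33168763885433
roller_1_mid 0.83 [394.7 305.8] [335.8 362.6  24. ]
roller_1_mid 0.81 [273.9 269.7] [497.9 158.6  24. ]
[[[0.0, -0.26, 0.22, -0.84, -0.01, 0.0], [0.0, -0.28, 0.19, -0.84, -0.01, 0.0], [0.0, -0.3, 0.17, -0.84, 0.0, 0.0], [0.0, -0.31, 0.14, -0.84, -0.01, 0.01], [0.0, -0.32, 0.11, -0.84, 0.0, 0.0]]]
[[[0.0, -0.33, 0.09, -0.84, -0.01, 0.01], [-0.01, -0.33, 0.05, -0.84, 0.0, 0.0]]]
end [490.1 167.9 150.1] [ 3.1 -0.   1.6]
```

View pics/5.png

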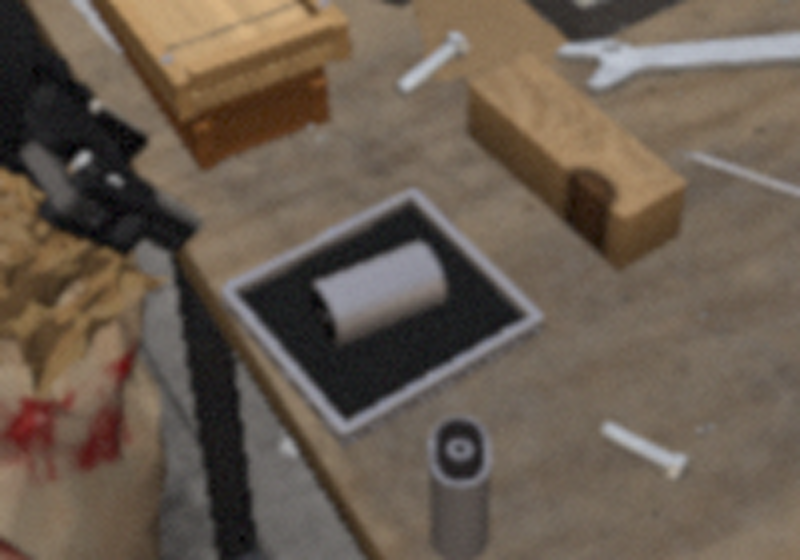

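Roller A lies neatly in the dish (crop centre about 380,292). The one standing at right-bottom looks oval. Going above for a close look.

>>> apply_moves:
  series:
    - [[0.0,-0.26,0.22,-0.84,0,0.0],[0.0,-0.28,0.19,-0.84,0,0.0],[0.0,-0.3,0.17,-0.84,0.0,0.0],[0.0,-0.31,0.14,-0.84,0,0],[0.0,-0.32,0.11,-0.84,0.0,0.0]]

```text
clock: 11.88
eef_pos: [523.4, 167.9, 149.6]
tool_rot: [-2.963, -0.003, 1.569]
force: [1.2, -0.6, 0.8]
width: 55.5
```

>>> apply_moves:
  series:
    - [[0.0,-0.33,0.09,-0.84,0,0],[0,-0.33,0.05,-0.84,0.0,0.0],[0,0,0,0,0,0],[0,0,0,0,0,0],[0,0,0,0,0,0]]

```text
clock: 12.5
eef_pos: [491.5, 168.4, 147.3]
tool_rot: [-3.138, -0.004, 1.568]
force: [0.0, -1.3, -0.3]
width: 55.8
```

```bash
python3 - <<'E'
from h import *
s=ctrl.read_state(); print(s['qpos'].round(2).tolist(),s['eef_pos'],s['tool_rot'].round(2),s['width'])
a=viewer.get_image("wrist"); cv2.imwrite("pics/6.png",a)
for d in viewer.find_in("wrist","roller_1_mid"):
    uv=np.array(d["location"])*[560,420]; print(round(d["score"],2),uv,onz("wrist",uv,30))
E
```

```text
[0.25, 0.77, -1.02, 1.94, 0.84, 0.92, 0.37] [491.5 168.4 147.3] [-3.1 -0.   1.6] 55.763505130293176
0.92 [534.7  18.1] [352.6 348.8  30. ]
0.7 [277.7 213.7] [496.7 167.5  30. ]
```

View pics/6.png

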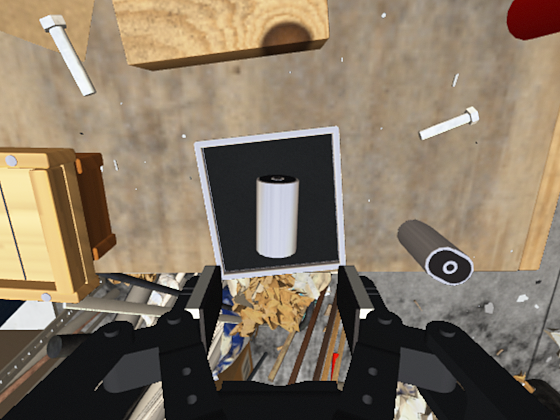

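```bash
python3 - <<'E'
from h import *
for uv,z in [((3,192),66),((20,283),66),((75,153),83),((98,298),83),((277,217),30),((448,266),64)]: print(uv,onz("wrist",uv,z))
plan([((497.5,168,60),DN,4),((497.5,168,8),DN,6)])
E
```

```text
(3, 192) [467.5 -26.2  66. ]
(20, 283) [540.4 -32.6  66. ]
(75, 153) [438.   40.4  83. ]
(98, 298) [543.1  36.2  83. ]
(277, 217) [499.7 166.9  30. ]
(448, 266) [528.6 299.   64. ]
[[[0.0, 0.03, 0.44, -0.01, -0.01, -0.01], [0.0, 0.03, 0.43, -0.01, -0.01, 0.0], [-0.01, 0.04, 0.44, -0.01, -0.01, -0.01], [0.0, 0.03, 0.43, 0.0, -0.01, 0.0], [0.0, 0.0, 0.17, 0.0, 0.0, 0.0]]]
[[[0.0, 0.0, 0.17, 0.0, 0.0, 0.0], [0.0, 0.0, 0.18, 0.0, 0.0, 0.0], [0.0, 0.0, 0.17, 0.0, 0.0, 0.0], [0.0, 0.0, 0.18, 0.0, 0.0, 0.0], [0.0, 0.0, 0.17, 0.0, 0.0, 0.0]]]
end [497.4 168.1   8.2] [-3.1  0.   1.6]
```

>>> apply_moves:
  series:
    - [[0.0,0.03,0.44,0,0,0],[0.0,0.03,0.43,0,0,0.0],[0,0.03,0.44,0,0,0],[0.0,0.03,0.43,0.0,0,0.0],[0.0,0.0,0.24,0.0,0.0,0.0]]

```text
clock: 13.22
eef_pos: [496.1, 168.4, 47.3]
tool_rot: [-3.138, -0.003, 1.569]
force: [-0.2, 0.3, 1.2]
width: 55.6
```

>>> apply_moves:
  series:
    - [[0.0,0.0,0.26,0.0,0.0,0.0],[0.0,0.0,0.26,0.0,0.0,0.0],[0.0,0.0,0.2,0.0,0.0,0.0],[0.0,0.0,0.08,0.0,0.0,0.0],[0.0,0.0,0,0.0,0.0,0.0]]

```text
clock: 13.85
eef_pos: [495.8, 168.8, 8.5]
tool_rot: [-3.139, -0.003, 1.57]
force: [0.1, 0.5, 0.8]
width: 55.6
```

>>> apply_moves:
  series:
    - [[0,0,0,0,0,0],[0,0,0,0,0,0],[0,0,0,0,0,0],[0,0,0,0,0,0],[0,0,0,0,0,0]]
  claw: -1

```text
clock: 14.48
eef_pos: [496.2, 168.6, 9.2]
tool_rot: [-3.14, -0.003, 1.57]
force: [-0.9, -0.9, 5.7]
width: 34.5
```

```bash
python3 - <<'E'
from h import *
s=ctrl.read_state(); print(s['eef_pos'],s['width'],s['force'])
plan([((497.5,168,70),DN,2),((494,-40,180),[np.pi,0,np.pi/2-.06],8)])
E
```

```text
[496.2 168.6   9.2] 34.453913308011565 [-0.9 -0.9  5.7]
[[[0.0, 0.01, -0.61, -0.01, -0.02, 0.0], [-0.01, 0.01, -0.61, -0.01, -0.01, -0.01], [-0.52, -0.01, -0.27, 0.0, 0.0, 0.07], [-0.52, 0.0, -0.28, 0.0, 0.0, 0.07], [-0.52, 0.0, -0.27, 0.0, 0.0, 0.07]]]
[[[-0.52, 0.0, -0.28, 0.0, 0.0, 0.07], [-0.52, 0.01, -0.27, 0.0, 0.0, 0.07], [-0.52, 0.01, -0.28, 0.0, 0.0, 0.07], [-0.52, 0.01, -0.27, 0.0, 0.0, 0.08], [-0.52, 0.02, -0.28, 0.0, 0.0, 0.07]]]
end [493.9 -40.  180.2] [ 3.1 -0.   1.5]
```

>>> apply_moves:
  series:
    - [[0.0,0.0,-0.61,0,0,0.0],[0,0,-0.61,0,0,0],[-0.52,-0.01,-0.27,0.0,0.0,0.07],[-0.52,0.0,-0.28,0.0,0.0,0.07],[-0.52,0.0,-0.27,0.0,0.0,0.07]]

```text
clock: 15.1
eef_pos: [494.8, 89.6, 110.5]
tool_rot: [-3.138, -0.003, 1.548]
force: [0.4, -1.0, -2.4]
width: 34.2
```

>>> apply_moves:
  series:
    - [[-0.52,0.0,-0.28,0.0,0.0,0.07],[-0.52,0.01,-0.27,0.0,0.0,0.07],[-0.52,0.01,-0.28,0.0,0.0,0.07],[-0.52,0.01,-0.27,0.0,0.0,0.08],[-0.52,0.02,-0.28,0.0,0.0,0.07]]

```text
clock: 15.72
eef_pos: [492.4, -40.8, 179.0]
tool_rot: [-3.138, -0.003, 1.51]
force: [0.5, 0.8, -2.9]
width: 33.8
```

```bash
python3 - <<'E'
from h import *
s=ctrl.read_state(); print(s['qpos'].round(2).tolist(),s['eef_pos'],s['tool_rot'].round(2),s['width'])
a=viewer.get_image("wrist"); cv2.imwrite("pics/7.png",a)
E
```

```text
[0.71, 0.71, -1.08, 1.98, 0.78, 0.95, 0.74] [492.4 -40.8 179. ] [-3.1 -0.   1.5] 33.84317440702747
```

View pics/7.png

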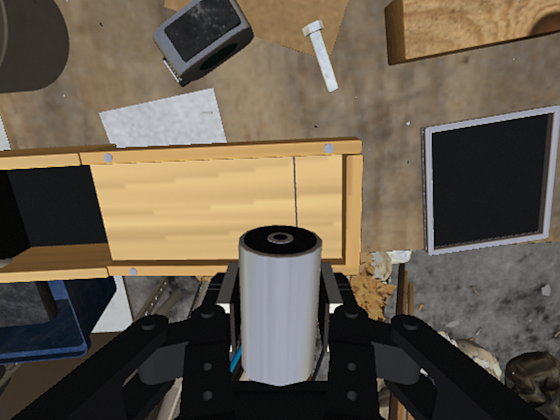

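```bash
python3 - <<'E'
from h import *
for uv,z in [((294,157),66),((296,226),66),((343,154),70),((343,260),70),((92,166),50),((108,261),50),((360,141),83),((360,272),83)]: print(uv,onz("wrist",uv,z))
E
```

```text
(294, 157) [451.6 -30.9  66. ]
(296, 226) [509.4 -32.2  66. ]
(343, 154) [451.2   6.7  70. ]
(343, 260) [541.7   6.3  70. ]
(92, 166) [ 450.3 -200.    50. ]
(108, 261) [ 538.6 -207.1   50. ]
(360, 141) [440.6  16.6  83. ]
(360, 272) [546.8  17.8  83. ]
```

```bash
python3 - <<'E'
from h import *
E=[np.pi,-.096,np.pi/2-.02]
plan([((494.5,-47,95),E,5),((494.5,-47,69),E,4),((494.5,-47,69),E,1)])
E
```

```text
[[[-0.01, 0.01, 0.34, 0.0, 0.18, -0.09], [-0.01, 0.01, 0.34, 0.0, 0.19, -0.09], [-0.02, 0.01, 0.34, 0.0, 0.18, -0.09], [-0.03, 0.0, 0.34, 0.0, 0.19, -0.08], [-0.03, 0.01, 0.33, 0.0, 0.18, -0.09]]]
[[[-0.01, 0.0, 0.13, 0.0, 0.0, 0.0], [-0.01, 0.0, 0.13, 0.0, 0.0, 0.0], [-0.02, 0.0, 0.13, 0.0, 0.0, 0.0], [-0.01, 0.0, 0.13, 0.0, 0.0, 0.0], [0.0, 0.0, 0.0, 0.0, 0.0, 0.0]]]
end [494.7 -46.9  69. ] [-3.1 -0.1  1.6]
```

>>> apply_moves:
  series:
    - [[-0.01,0.01,0.34,0.0,0.18,-0.09],[-0.01,0.01,0.34,0.0,0.19,-0.09],[-0.02,0.01,0.34,0.0,0.18,-0.09],[-0.03,0.0,0.34,0.0,0.19,-0.08],[-0.03,0.01,0.33,0.0,0.18,-0.09]]

```text
clock: 16.4
eef_pos: [494.3, -41.1, 92.7]
tool_rot: [-3.14, -0.101, 1.557]
force: [0.4, -0.4, -3.1]
width: 33.8
```

>>> apply_moves:
  series:
    - [[-0.01,0.0,0.13,0.0,0.0,0.0],[-0.01,0.0,0.13,0.0,0.0,0.0],[-0.02,0.0,0.13,0.0,0.0,0.0],[-0.01,0.0,0.13,0.0,0.0,0.0],[0.0,0.0,0.0,0.0,0.0,0.0]]

```text
clock: 17.02
eef_pos: [494.8, -41.2, 68.2]
tool_rot: [3.141, -0.099, 1.557]
force: [-1.2, -1.0, -1.0]
width: 34.1
```

>>> apply_moves:
  series:
    - [[0,0,0,0,0,0],[0,0,-0.05,0,0,0],[0,0,-0.9,0,0,0],[0,0,-1,0,0,0],[0,0,-0.5,0,0,0]]
  claw: 0.25

```text
clock: 17.65
eef_pos: [495.4, -53.3, 192.5]
tool_rot: [3.139, -0.1, 1.556]
force: [0.7, -0.8, -0.6]
width: 53.3
```

>>> apply_moves:
  series:
    - [[0,0,0,0,-0.46,0],[0,0,0,0,-0.46,0],[0,0,0,0,0,0],[0,0,0,0,0,0],[0,0,0,0,0,0]]

```text
clock: 18.27
eef_pos: [494.3, -54.0, 189.7]
tool_rot: [-3.14, -0.004, 1.555]
force: [-0.3, 0.5, 0.0]
width: 53.3
```

```bash
python3 - <<'E'
from h import *
s=ctrl.read_state(); print(s['eef_pos'],s['tool_rot'].round(3),s['width'])
a=viewer.get_image("wrist"); b=viewer.get_image("scene"); cv2.imwrite("pics/8.png",np.hstack([cv2.resize(a,(500,375)),cv2.resize(b[180:330,280:430],(300,375))]))
for c in("wrist","scene","side"):
  if c=="side": viewer.get_image(c)
  for d in viewer.find_in(c,"roller_1_mid"):
    uv=np.array(d["location"])*[560,420]; print(c,round(d["score"],2),uv,onz(c,uv,28),onz(c,uv,80))
B=(529,300.5)
plan([((510,168,180),DN,5),((B[0],B[1],150),DN,5)])
E
```

```text
[494.3 -54.  189.7] [-3.1 -0.   1.6] 53.28598507410357
wrist 0.61 [ 69.6 192.9] [ 490.8 -254.7   28. ] [ 477.4 -220.2   80. ]
scene 0.54 [190.3 191.1] [359.9 390.8  28. ] [312.1 287.4  80. ]
scene 0.52 [393.4 278.5] [ 515. -260.   28.] [ 454.6 -310.7   80. ]
side 0.86 [393.1 306.9] [342.7 365.1  28. ] [375.3 391.   80. ]
side 0.76 [201.8 162.8] [ 483.1 -296.    28. ] [ 505.3 -221.3   80. ]
[[[0.89, 0.05, 0.04, 0.0, -0.01, -0.03], [0.89, 0.05, 0.04, 0.0, -0.01, -0.03], [0.88, 0.06, 0.04, 0.0, -0.01, -0.03], [0.89, 0.06, 0.04, 0.0, 0.0, -0.03], [0.88, 0.05, 0.04, -0.01, -0.01, -0.02]]]
[[[0.53, 0.08, 0.12, 0.0, 0.0, 0.0], [0.53, 0.08, 0.12, 0.0, 0.0, 0.0], [0.53, 0.07, 0.12, 0.0, 0.0, 0.0], [0.53, 0.08, 0.12, 0.0, 0.0, 0.0], [0.53, 0.07, 0.12, 0.0, 0.0, 0.0]]]
end [528.8 300.3 150.2] [3.1 0.  1.6]
```

View pics/8.png

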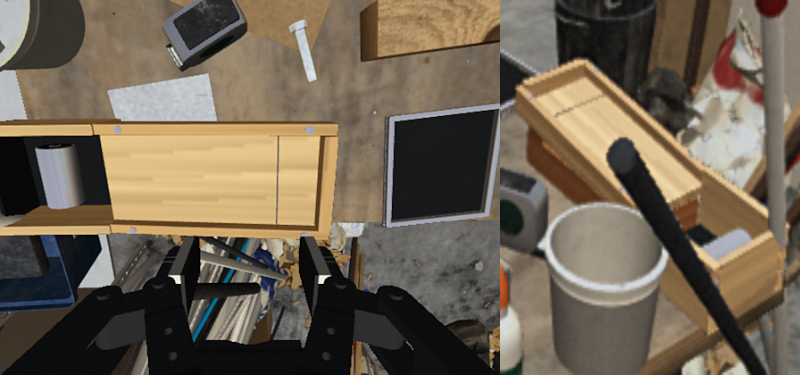

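The round roller (first) has rolled into the catch tray (wrist crop 58,175; scene crop 725,245). Now the second one.

>>> apply_moves:
  series:
    - [[0.89,0.05,0.04,0.0,0,-0.03],[0.89,0.05,0.04,0.0,0,-0.03],[0.88,0.06,0.04,0.0,0,-0.03],[0.89,0.06,0.04,0.0,0.0,-0.03],[0.88,0.05,0.04,0,0,-0.02]]
  claw: 0.5

```text
clock: 19.2
eef_pos: [509.9, 169.3, 180.6]
tool_rot: [-3.141, -0.003, 1.571]
force: [-0.0, -0.4, -0.8]
width: 64.2
```

>>> apply_moves:
  series:
    - [[0.53,0.08,0.1,0.0,0.0,0.0],[0.53,0.08,0.1,0.0,0.0,0.0],[0.53,0.07,0.1,0.0,0.0,0.0],[0.53,0.08,0.1,0.0,0.0,0.0],[0.53,0.07,0.1,0.0,0.0,0.0]]

```text
clock: 19.82
eef_pos: [528.9, 301.3, 155.8]
tool_rot: [-3.141, -0.003, 1.571]
force: [0.2, -0.0, -0.9]
width: 64.1
```

```bash
python3 - <<'E'
from h import *
s=ctrl.read_state(); print(s['qpos'].round(2).tolist(),s['eef_pos'],s['tool_rot'].round(3),s['width'])
a=viewer.get_image("wrist"); cv2.imwrite("pics/9.png",cv2.resize(a[110:310,180:380],(600,600),interpolation=cv2.INTER_CUBIC))
print(proj("wrist",np.array([529,300.5,64])))
E
```

```text
[-0.01, 0.85, -0.97, 1.7, 0.79, 1.04, 0.31] [528.9 301.3 155.8] [-3.1 -0.   1.6] 64.09937739386581
[271.2 218. ]
```

View pics/9.png

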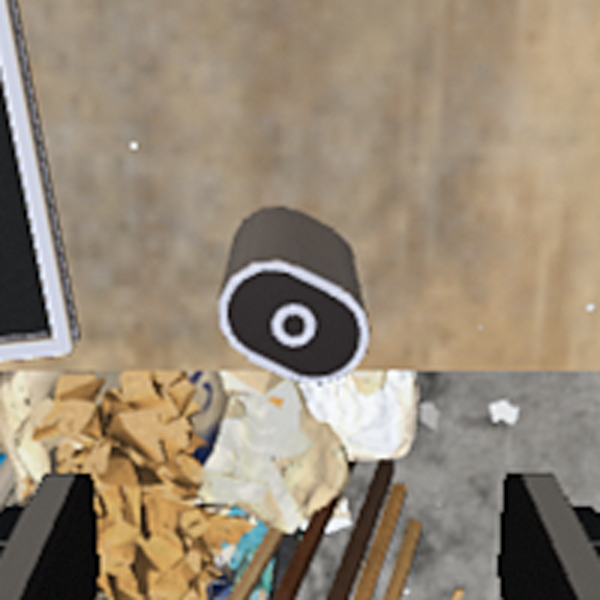

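```bash
python3 - <<'E'
from h import *
c=[onz("wrist",(180+u/3,110+v/3),64) for u,v in [(293,324),(240,290),(350,362),(330,275),(255,365)]]
for x in c: print(x)
d=c[2]-c[1]; print(np.degrees(np.arctan2(d[1],d[0])))
C=c[0]; E=[np.pi,0,np.radians(141.5)]
plan([((C[0],C[1],100),E,9),((C[0],C[1],27),E,6)])
E
```

```text
[529.  305.4  64. ]
[519.9 292.1  64. ]
[539.4 320.1  64. ]
[516.  314.6  64. ]
[540.2 295.7  64. ]
55.20263519159451
[[[0.0, 0.0, 0.12, 0.0, -0.01, -0.95], [0.0, 0.0, 0.12, 0.0, -0.01, -0.95], [0.0, 0.0, 0.13, 0.0, -0.01, -0.95], [0.0, 0.0, 0.12, 0.0, -0.01, -0.95], [0.0, 0.0, 0.13, 0.0, -0.01, -0.95]]]
[[[-0.01, 0.0, 0.12, 0.01, -0.01, -0.95], [0.0, 0.0, 0.13, 0.0, 0.0, -0.95], [-0.01, 0.0, 0.12, 0.01, -0.01, -0.95], [0.0, 0.01, 0.13, 0.0, 0.0, -0.95], [0.0, 0.0, 0.24, 0.0, 0.0, 0.0]]]
[[[0.0, 0.0, 0.24, 0.0, 0.0, 0.0], [0.0, 0.0, 0.24, 0.0, 0.0, 0.0], [0.0, 0.0, 0.25, 0.0, 0.0, 0.0], [0.0, 0.0, 0.24, 0.0, 0.0, 0.0], [0.0, -0.01, 0.25, 0.0, 0.0, 0.0]]]
end [528.7 305.3  26.8] [ 3.1 -0.   2.5]
```

>>> apply_moves:
  series:
    - [[0.0,0.0,0.12,0.0,0,-0.98],[0.0,0.0,0.12,0.0,0,-0.98],[0.0,0.0,0.13,0.0,0,-0.98],[0.0,0.0,0.12,0.0,0,-0.98],[0.0,0.0,0.13,0.0,0,-0.98]]

```text
clock: 20.5
eef_pos: [528.8, 300.3, 124.9]
tool_rot: [3.141, -0.003, 2.087]
force: [-0.6, 0.6, 1.5]
width: 63.9
```

>>> apply_moves:
  series:
    - [[0,0.01,0.12,0,0,-0.98],[0.01,0.01,0.13,0.0,0.0,-0.98],[0.01,0.01,0.12,0,0,-0.98],[0.0,0.01,0.13,0.0,0.0,-0.98],[0.0,0.0,0.24,0.0,0.0,0.0]]

```text
clock: 21.12
eef_pos: [529.9, 302.7, 87.8]
tool_rot: [3.139, -0.003, 2.493]
force: [0.1, -0.6, 0.2]
width: 64.1
```

```bash
python3 - <<'E'
from h import *
s=ctrl.read_state(); print(s['qpos'].round(2).tolist(),s['tool_rot'])
E=[np.pi,0,np.radians(144)]
plan([((528.5,303,27.5),E,5)])
E
```

```text
[0.03, 1.02, -1.1, 1.73, 1.03, 1.08, 1.06] [ 3.1 -0.   2.5]
[[[0.0, 0.0, 0.24, 0.01, -0.01, -0.04], [0.01, 0.0, 0.24, 0.0, 0.0, -0.04], [0.0, 0.0, 0.24, 0.01, -0.01, -0.04], [0.01, -0.01, 0.24, 0.0, 0.0, -0.04], [0.0, 0.0, 0.25, 0.01, -0.01, -0.03]]]
end [528.8 303.1  27.3] [-3.1  0.   2.5]
```

>>> apply_moves:
  series:
    - [[0.0,0.0,0.24,0,0,-0.04],[0.01,0.0,0.24,0.0,0.0,-0.04],[0.0,0.0,0.24,0,0,-0.04],[0.01,0,0.24,0.0,0.0,-0.04],[0.0,0.0,0.25,0,0,0]]

```text
clock: 21.75
eef_pos: [528.7, 303.7, 26.9]
tool_rot: [3.139, -0.003, 2.511]
force: [0.6, -0.2, 0.4]
width: 63.8
```

>>> apply_moves:
  series:
    - [[0,0,0,0,0,0],[0,0,0,0,0,0],[0,0,0,0,0,0],[0,0,0,0,0,0],[0,0,0,0,0,0]]
  claw: -1

```text
clock: 22.38
eef_pos: [529.1, 303.9, 28.1]
tool_rot: [3.138, -0.002, 2.511]
force: [0.6, 1.0, 2.4]
width: 27.8
```

>>> apply_moves:
  series:
    - [[0,0,0,0,0,0],[0,0,-0.3,0,0,0],[0,0,-0.8,0,0,0],[0,0,-0.8,0,0,0],[0,0,-0.5,0,0,0]]

```text
clock: 23.0
eef_pos: [528.7, 303.7, 150.3]
tool_rot: [3.137, -0.002, 2.512]
force: [0.1, -0.6, -1.1]
width: 27.9
```

```bash
python3 - <<'E'
from h import *
s=ctrl.read_state(); print(s['qpos'].round(2).tolist(),s['tool_rot'].round(2))
T=[np.pi+0.87,0,np.pi/2]
plan([((480,168,150),DN,10),((476,168,110),T,10),((476,168,41),T,5)])
E
```

```text
[0.05, 0.94, -1.16, 1.7, 0.94, 1.16, 1.14] [ 3.1 -0.   2.5]
[[[-0.08, -0.28, 0.0, 0.0, 0.0, 0.9], [-0.11, -0.27, 0.0, 0.0, 0.0, 0.9], [-0.13, -0.26, 0.0, 0.0, -0.01, 0.9], [-0.15, -0.24, 0.0, 0.0, 0.0, 0.9], [-0.18, -0.23, 0.0, 0.0, -0.01, 0.9]]]
[[[-0.2, -0.21, 0.0, 0.0, 0.0, 0.9], [-0.22, -0.19, 0.0, 0.01, -0.01, 0.9], [-0.23, -0.17, 0.0, 0.0, -0.01, 0.9], [-0.25, -0.14, 0.0, 0.01, 0.0, 0.89], [-0.26, -0.12, 0.0, 0.0, -0.01, 0.9]]]
[[[0.0, -0.01, 0.08, 0.83, 0.0, 0.0], [0.0, 0.0, 0.08, 0.83, 0.0, 0.0], [0.0, 0.01, 0.08, 0.83, 0.0, 0.0], [0.0, 0.01, 0.08, 0.83, 0.0, 0.0], [0.0, 0.02, 0.08, 0.83, 0.0, 0.0]]]
[[[0.0, 0.03, 0.07, 0.83, 0.0, 0.0], [0.0, 0.03, 0.07, 0.83, 0.0, 0.0], [0.0, 0.04, 0.07, 0.83, 0.0, 0.0], [0.0, 0.04, 0.07, 0.84, 0.0, 0.0], [0.01, 0.05, 0.07, 0.83, 0.0, -0.01]]]
[[[0.0, 0.21, 0.18, 0.0, 0.0, 0.0], [0.0, 0.21, 0.18, 0.0, 0.0, 0.0], [0.0, 0.21, 0.18, 0.0, 0.0, 0.0], [0.0, 0.21, 0.17, 0.0, 0.0, 0.0], [-0.01, 0.22, 0.18, 0.0, 0.0, 0.0]]]
end [476.  167.8  40.7] [-2.3 -0.   1.6]
```

>>> apply_moves:
  series:
    - [[-0.08,-0.28,0.0,0.0,0.0,0.9],[-0.11,-0.27,0.0,0.0,0.0,0.9],[-0.13,-0.26,0.0,0.0,0,0.9],[-0.15,-0.24,0.0,0.0,0.0,0.9],[-0.18,-0.23,0.0,0.0,0,0.9]]

```text
clock: 23.62
eef_pos: [503.5, 234.6, 148.0]
tool_rot: [3.141, -0.003, 2.037]
force: [-0.4, 0.0, -1.7]
width: 27.8
```

>>> apply_moves:
  series:
    - [[-0.2,-0.21,0.0,0.0,0.0,0.9],[-0.22,-0.19,0.0,0,0,0.9],[-0.23,-0.17,0.0,0.0,0,0.9],[-0.25,-0.14,0.0,0,0.0,0.9],[-0.26,-0.12,0.0,0.0,0,0.9]]

```text
clock: 24.25
eef_pos: [479.5, 166.8, 147.8]
tool_rot: [-3.141, -0.003, 1.566]
force: [0.4, 0.9, -1.7]
width: 27.7
```

>>> apply_moves:
  series:
    - [[0.0,-0.01,0.08,0.83,0.0,0.0],[0.0,0.0,0.08,0.83,0.0,0.0],[0.0,0.01,0.08,0.83,0.0,0.0],[0.0,0.01,0.08,0.83,0.0,0.0],[0.0,0.02,0.08,0.83,0.0,0.0]]

```text
clock: 24.88
eef_pos: [478.1, 167.5, 127.8]
tool_rot: [-2.704, -0.004, 1.569]
force: [-0.0, 0.5, -1.2]
width: 27.6
```

>>> apply_moves:
  series:
    - [[0.0,0.03,0.07,0.83,0.0,0.0],[0.0,0.03,0.07,0.83,0.0,0.0],[0.0,0.04,0.07,0.83,0.0,0.0],[0.0,0.04,0.07,0.84,0.0,0.0],[0,0.05,0.07,0.83,0.0,0]]

```text
clock: 25.5
eef_pos: [476.2, 167.6, 107.8]
tool_rot: [-2.269, -0.005, 1.569]
force: [-0.2, 0.3, -2.1]
width: 27.9
```

```bash
python3 - <<'E'
from h import *
s=ctrl.read_state(); print(s['qpos'].round(2).tolist(),s['tool_rot'].round(2))
T=[np.pi+0.87,0,np.pi/2]
plan([((476,168,43),T,5)])
E
```

```text
[0.15, 1.26, -0.96, 1.26, 0.39, 1.73, 0.78] [-2.3 -0.   1.6]
[[[0.0, 0.2, 0.17, 0.0, -0.01, 0.0], [0.0, 0.2, 0.17, -0.01, -0.01, 0.01], [0.0, 0.2, 0.17, 0.0, -0.01, 0.0], [0.0, 0.19, 0.16, -0.01, -0.01, 0.01], [0.0, 0.2, 0.17, 0.0, -0.01, 0.0]]]
end [475.9 167.8  42.8] [-2.3  0.   1.6]
```

>>> apply_moves:
  series:
    - [[0.0,0.2,0.17,0,0,0],[0.0,0.2,0.17,0,0,0],[0.0,0.2,0.17,0,0,0],[0.0,0.2,0.16,0,0,0],[0,0.2,0.17,0,0,0]]

```text
clock: 26.12
eef_pos: [476.0, 167.6, 41.4]
tool_rot: [-2.271, -0.004, 1.569]
force: [0.6, 0.6, -1.3]
width: 28.2
```

>>> apply_moves:
  series:
    - [[0,0,0,0,0,0],[0,0,0,0,0,0],[0,0,0,0,0,0],[0,0,0,0,0,0],[0,0,-0.3,0,0,0]]
  claw: 0.6

```text
clock: 26.75
eef_pos: [486.8, 167.2, 51.6]
tool_rot: [-2.269, -0.003, 1.57]
force: [0.3, 0.2, -1.2]
width: 68.5
```

>>> apply_moves:
  series:
    - [[0,0,-0.9,0,0,0],[0,0,-0.9,0,0,0],[0,0,-0.9,-0.8,0,0],[0,0,-0.5,-0.8,0,0],[0,0,0,-0.8,0,0]]

```text
clock: 27.38
eef_pos: [610.0, 168.1, 158.0]
tool_rot: [-2.528, -0.005, 1.567]
force: [-0.3, -0.1, 0.6]
width: 68.4
```

>>> apply_moves:
  series:
    - [[0.0,-0.26,0.22,-0.84,0,0.0],[0.0,-0.28,0.19,-0.84,0,0.0],[0.0,-0.3,0.17,-0.84,0.0,0.0],[0.0,-0.31,0.14,-0.84,0,0],[0.0,-0.32,0.11,-0.84,0.0,0.0]]

```text
clock: 28.0
eef_pos: [522.7, 167.1, 150.8]
tool_rot: [-2.965, -0.004, 1.569]
force: [-0.4, 0.2, 0.8]
width: 68.0
```

>>> apply_moves:
  series:
    - [[0.0,-0.33,0.09,-0.84,0,0],[0,-0.33,0.05,-0.84,0.0,0.0],[0,0,0,0,0,0],[0,0,0,0,0,0],[0,0,0,0,0,0]]

```text
clock: 28.62
eef_pos: [490.9, 167.3, 147.8]
tool_rot: [-3.138, -0.004, 1.567]
force: [0.3, -0.1, 1.0]
width: 68.5
```

```bash
python3 - <<'E'
from h import *
s=ctrl.read_state(); print(s['qpos'].round(2).tolist(),s['eef_pos'],s['tool_rot'].round(3),s['width'])
a=viewer.get_image("wrist"); cv2.imwrite("pics/10.png",a)
for d in viewer.find_in("wrist","roller_1_mid"):
    uv=np.array(d["location"])*[560,420]; print(round(d["score"],2),uv,onz("wrist",uv,26))
E
```

```text
[0.21, 0.73, -0.94, 1.95, 0.77, 0.87, 0.43] [490.9 167.3 147.8] [-3.1 -0.   1.6] 68.50681734035629
0.62 [533.4  22.2] [353.8 350.7  26. ]
```

View pics/10.png

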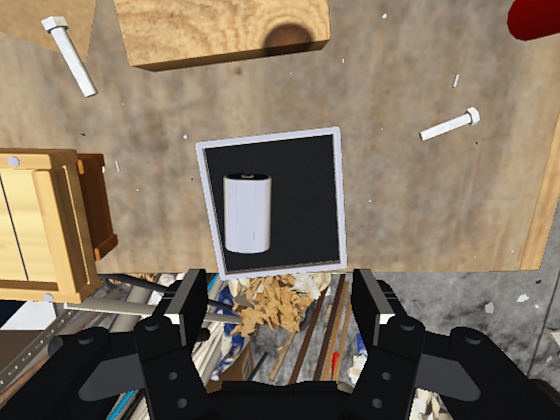

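```bash
python3 - <<'E'
from h import *
for uv,z in [((247,217),34),((224,215),20),((270,215),20),((247,180),34),((247,252),34),((216,215),15)]: print(uv,onz("wrist",uv,z))
C=onz("wrist",(247,217),34)
plan([((C[0],C[1],60),DN,5),((C[0],C[1],13.5),DN,4),((C[0],C[1],13.5),DN,1)])
E
```

```text
(247, 217) [497.7 140.9  34. ]
(224, 215) [500.5 119.5  20. ]
(270, 215) [500.8 159.7  20. ]
(247, 180) [466.3 142.   34. ]
(247, 252) [529.6 139.8  34. ]
(216, 215) [502.2 111.5  15. ]
[[[-0.11, 0.03, 0.35, -0.01, -0.01, -0.01], [-0.11, 0.03, 0.35, -0.01, -0.01, -0.01], [-0.1, 0.03, 0.35, -0.01, -0.01, 0.0], [-0.11, 0.03, 0.35, 0.0, -0.01, -0.01], [-0.1, 0.03, 0.35, -0.01, 0.0, 0.0]]]
[[[0.0, 0.0, 0.23, 0.0, 0.0, 0.0], [0.0, 0.0, 0.23, 0.0, 0.0, 0.0], [0.0, 0.0, 0.24, 0.0, 0.0, 0.0], [0.0, 0.0, 0.23, 0.0, 0.0, 0.0], [0.0, 0.0, 0.0, 0.0, 0.0, 0.0]]]
end [497.8 141.   13.5] [ 3.1 -0.   1.6]
```

>>> apply_moves:
  series:
    - [[-0.11,0.03,0.35,0,0,0],[-0.11,0.03,0.35,0,0,0],[-0.1,0.03,0.35,0,0,0.0],[-0.11,0.03,0.35,0.0,0,0],[-0.1,0.03,0.35,0,0.0,0.0]]
  claw: 0.4

```text
clock: 29.35
eef_pos: [496.7, 140.5, 58.7]
tool_rot: [-3.137, -0.003, 1.569]
force: [0.3, -1.1, -0.2]
width: 59.4
```

>>> apply_moves:
  series:
    - [[0.0,0.0,0.23,0.0,0.0,0.0],[0.0,0.0,0.23,0.0,0.0,0.0],[0.0,0.0,0.23,0.0,0.0,0.0],[0.0,0.0,0.23,0.0,0.0,0.0],[0.0,0.0,0.0,0.0,0.0,0.0]]

```text
clock: 29.98
eef_pos: [496.2, 141.1, 13.4]
tool_rot: [-3.137, -0.003, 1.569]
force: [0.0, 0.5, 0.0]
width: 59.8
```

>>> apply_moves:
  series:
    - [[0,0,0,0,0,0],[0,0,0,0,0,0],[0,0,0,0,0,0],[0.1,0,0,0,0,0],[0.1,0,0,0,0,0]]
  claw: -1

```text
clock: 30.6
eef_pos: [497.2, 145.2, 15.0]
tool_rot: [-3.138, 0.008, 1.565]
force: [-0.5, -10.3, 12.7]
width: 38.1
```

>>> apply_moves:
  series:
    - [[0.1,0,0,0,0,0],[0.1,0,0,0,0,0],[0.1,0,0,0,0,0],[0.05,0,0,0,0,0],[0,0,0,0,0,0]]

```text
clock: 31.22
eef_pos: [497.6, 165.8, 15.0]
tool_rot: [-3.139, 0.002, 1.567]
force: [-0.7, -5.8, 7.6]
width: 38.0
```

>>> apply_moves:
  series:
    - [[0,0,0,0,0,0],[0,0,0,0,0,0],[0,0,0.05,0,0,0],[0,0,0.06,0,0,0],[0,0,0.05,0,0,0]]
  claw: 0.3

```text
clock: 31.85
eef_pos: [496.5, 168.7, 5.9]
tool_rot: [-3.137, -0.003, 1.569]
force: [-0.4, -0.2, 0.4]
width: 55.2
```

>>> apply_moves:
  series:
    - [[0,0,0,0,0,0],[0,0,0,0,0,0],[0,0,0,0,0,0],[0,0,0,0,0,0],[0,0,0,0,0,0]]
  claw: -1

```text
clock: 32.48
eef_pos: [496.5, 168.5, 6.3]
tool_rot: [-3.138, -0.003, 1.569]
force: [-1.8, -1.7, 1.6]
width: 38.7
```

```bash
python3 - <<'E'
from h import *
s=ctrl.read_state(); print(s['eef_pos'],s['width'],s['tool_rot'].round(3))
E=[np.pi,-.096,np.pi/2-.02]
plan([((497,166,80),DN,3),((494.5,-42,120),E,7),((494.5,-42,95),E,2),((494.5,-42,68),E,3)])
E
```

```text
[496.5 168.5   6.3] 38.66791824275935 [-3.1 -0.   1.6]
[[[-0.02, 0.0, -0.49, -0.01, -0.01, -0.01], [-0.01, 0.0, -0.49, -0.01, -0.01, 0.0], [-0.02, 0.01, -0.49, -0.02, -0.01, -0.01], [-0.59, -0.01, -0.11, 0.0, 0.13, 0.03], [-0.59, -0.01, -0.12, 0.0, 0.13, 0.03]]]
[[[-0.59, 0.0, -0.13, 0.0, 0.13, 0.03], [-0.59, 0.0, -0.14, 0.0, 0.13, 0.03], [-0.59, 0.0, -0.15, 0.0, 0.13, 0.02], [-0.59, 0.0, -0.16, 0.0, 0.13, 0.03], [-0.58, 0.0, -0.16, -0.01, 0.14, 0.02]]]
[[[-0.02, 0.0, 0.25, 0.0, 0.0, 0.0], [-0.03, 0.0, 0.25, 0.0, 0.0, 0.0], [-0.02, 0.0, 0.18, 0.0, 0.0, 0.0], [-0.01, 0.0, 0.18, 0.0, 0.0, 0.0], [-0.02, 0.0, 0.17, 0.0, 0.0, 0.0]]]
end [494.4 -42.   68.1] [ 3.1 -0.1  1.6]
```

>>> apply_moves:
  series:
    - [[-0.02,0.0,-0.49,0,0,0],[-0.01,0.0,-0.49,0,0,0.0],[-0.02,0,-0.49,0,0,0],[-0.59,-0.01,-0.11,0.0,0.13,0.03],[-0.59,-0.01,-0.12,0.0,0.13,0.03]]

```text
clock: 33.1
eef_pos: [496.1, 106.5, 91.0]
tool_rot: [-3.139, -0.031, 1.564]
force: [-0.6, -0.3, -1.9]
width: 38.7
```

>>> apply_moves:
  series:
    - [[-0.59,0.0,-0.13,0.0,0.13,0.03],[-0.59,0.0,-0.14,0.0,0.13,0.03],[-0.59,0.0,-0.15,0.0,0.13,0.02],[-0.59,0.0,-0.16,0.0,0.13,0.03],[-0.58,0.0,-0.16,0,0.14,0.02]]

```text
clock: 33.72
eef_pos: [493.9, -43.1, 119.2]
tool_rot: [-3.137, -0.1, 1.548]
force: [0.4, -0.2, -0.9]
width: 38.8
```

>>> apply_moves:
  series:
    - [[-0.02,0.0,0.25,0.0,0.0,0.0],[-0.03,0.0,0.25,0.0,0.0,0.0],[-0.02,0.0,0.15,0.0,0.0,0.0],[-0.01,0.0,0.1,0.0,0.0,0.0],[0,0.0,0,0.0,0.0,0.0]]

```text
clock: 34.35
eef_pos: [493.5, -41.6, 81.1]
tool_rot: [-3.136, -0.1, 1.55]
force: [0.2, 0.7, -1.8]
width: 38.6
```

```bash
python3 - <<'E'
from h import *
s=ctrl.read_state(); print(s['eef_pos'],s['width'],s['tool_rot'].round(3))
E=[np.pi,-.096,np.pi/2-.02]
plan([((494.5,-42,66.5),E,4)])
E
```

```text
[493.5 -41.6  81.1] 38.585864534108524 [-3.1 -0.1  1.6]
[[[-0.01, 0.01, 0.07, -0.01, -0.01, 0.0], [-0.01, 0.0, 0.07, -0.01, -0.01, 0.0], [-0.01, 0.01, 0.08, -0.01, -0.01, 0.0], [-0.01, 0.0, 0.07, -0.02, -0.01, -0.01]]]
end [494.4 -42.2  66.5] [ 3.1 -0.1  1.6]
```

>>> apply_moves:
  series:
    - [[-0.01,0,0.07,0,0,0.0],[-0.01,0.0,0.07,0,0,0.0],[-0.01,0.01,0.07,0,0,0.0],[-0.01,0.0,0.08,0,0,0],[0,0,0,0,0,0]]

```text
clock: 34.98
eef_pos: [493.8, -42.9, 66.5]
tool_rot: [-3.136, -0.1, 1.548]
force: [0.3, -0.6, -1.3]
width: 38.3
```

>>> apply_moves:
  series:
    - [[0,0,0,0,0,0],[0,0,0,0,0,0],[0,0,0,0,0,0],[0,0,0,0,0,0],[0,0,-0.2,0,0,0]]
  claw: 0.2

```text
clock: 35.6
eef_pos: [493.6, -43.8, 76.7]
tool_rot: [-3.136, -0.1, 1.549]
force: [0.7, 0.4, 0.5]
width: 51.3
```

>>> apply_moves:
  series:
    - [[0,0,-0.6,0,0,0],[0,0,-0.7,0,0,0],[0,0,0,0,0,0],[0,0,0,0,0,0],[0,0,0,0,0,0]]

```text
clock: 36.22
eef_pos: [493.5, -50.4, 140.7]
tool_rot: [-3.135, -0.1, 1.549]
force: [-0.4, 0.3, -0.2]
width: 51.3
```

```bash
python3 - <<'E'
from h import *
s=ctrl.read_state(); print(s['eef_pos'],s['width'],s['tool_rot'].round(3))
a=viewer.get_image("wrist"); cv2.imwrite("pics/11.png",a)
for d in viewer.find_in("wrist","roller_1_mid"):
    uv=np.array(d["location"])*[560,420]; print(round(d["score"],2),uv,onz("wrist",uv,85))
E
```

```text
[493.5 -50.4 140.7] 51.31837898370787 [-3.1 -0.1  1.5]
```

View pics/11.png

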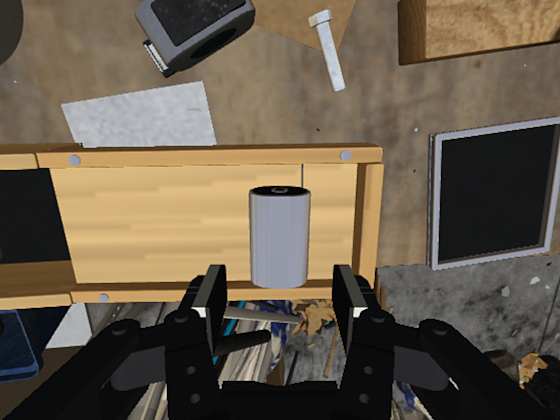

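The squeezed roller stays lying on the board by the line (centre about 280,237). Take it off and to the tub.

```bash
python3 - <<'E'
from h import *
print(onz("wrist",(280,240),93))
E=[np.pi,-.1,1.549]
plan([((493.5,-43,67),E,5)])
t=(343,-254)
plan([((480,-60,180),[np.pi,0,1.55],3),((343,-254,190),[np.pi,0,1.0],7)],start=((493.5,-43,67),E))
E
```

```text
[493.7 -45.1  93. ]
[[[0.0, 0.0, 0.3, -0.01, 0.0, 0.0], [0.0, 0.0, 0.3, -0.01, 0.0, 0.0], [0.0, 0.0, 0.29, -0.01, 0.0, 0.0], [0.0, 0.0, 0.3, -0.01, 0.0, 0.0], [0.0, 0.0, 0.29, -0.02, 0.0, 0.0]]]
end [493.6 -42.8  67.1] [ 3.1 -0.1  1.5]
[[[-0.04, -0.09, -0.76, 0.0, -0.32, 0.0], [-0.06, -0.09, -0.76, 0.0, -0.32, 0.0], [-0.09, -0.08, -0.76, 0.0, -0.31, -0.01], [-0.56, -0.38, -0.03, 0.0, 0.0, 0.75], [-0.59, -0.33, -0.03, 0.0, 0.0, 0.75]]]
[[[-0.62, -0.29, -0.03, 0.0, 0.0, 0.75], [-0.64, -0.24, -0.03, 0.0, 0.0, 0.75], [-0.65, -0.19, -0.03, 0.0, 0.0, 0.75], [-0.67, -0.13, -0.02, 0.0, 0.0, 0.75], [-0.67, -0.09, -0.03, 0.0, 0.0, 0.75]]]
end [ 342.9 -254.   190.1] [-3.1 -0.   1. ]
```

>>> apply_moves:
  series:
    - [[0.0,0.0,0.3,0,0.0,0.0],[0.0,0.0,0.3,0,0.0,0.0],[0.0,0.0,0.29,0,0.0,0.0],[0.0,0.0,0.3,0,0.0,0.0],[0.0,0.0,0.29,0,0.0,0.0]]

```text
clock: 36.95
eef_pos: [493.9, -42.8, 66.6]
tool_rot: [-3.137, -0.1, 1.549]
force: [0.2, 0.2, -0.5]
width: 51.0
```

>>> apply_moves:
  series:
    - [[0,0,0,0,0,0],[0,0,0,0,0,0],[0,0,0,0,0,0],[0,0,0,0,0,0],[0,0,0,0,0,0]]
  claw: -1

```text
clock: 37.58
eef_pos: [494.2, -43.1, 68.0]
tool_rot: [-3.137, -0.1, 1.548]
force: [-0.4, -0.2, -1.6]
width: 38.6
```

>>> apply_moves:
  series:
    - [[-0.04,-0.09,-0.76,0.0,-0.32,0.0],[-0.06,-0.09,-0.76,0.0,-0.32,0.0],[-0.09,-0.08,-0.76,0.0,-0.31,0],[-0.56,-0.38,-0.03,0.0,0.0,0.75],[-0.59,-0.33,-0.03,0.0,0.0,0.75]]

```text
clock: 38.2
eef_pos: [441.9, -115.4, 184.8]
tool_rot: [-3.138, 0.001, 1.39]
force: [-0.5, -1.3, -1.3]
width: 38.3
```

>>> apply_moves:
  series:
    - [[-0.62,-0.29,-0.03,0.0,0.0,0.75],[-0.64,-0.24,-0.03,0.0,0.0,0.75],[-0.65,-0.19,-0.03,0.0,0.0,0.75],[-0.67,-0.13,-0.02,0.0,0.0,0.75],[-0.67,-0.09,-0.03,0.0,0.0,0.75]]

```text
clock: 38.83
eef_pos: [343.1, -254.6, 191.8]
tool_rot: [-3.138, 0.002, 0.997]
force: [-0.2, 0.0, -0.8]
width: 38.6
```

```bash
python3 - <<'E'
from h import *
s=ctrl.read_state(); print(s['qpos'].round(2).tolist(),s['eef_pos'],s['width'],s['tool_rot'].round(3))
for c in ("scene","side","wrist"):
  a=viewer.get_image(c)
  if c=="wrist": cv2.imwrite("pics/12.png",a)
  for d in viewer.find_in(c,"scrap_tub"):
    uv=np.array(d["location"])*[560,420]; print(c,round(d["score"],2),uv,onz(c,uv,60),onz(c,uv,100))
E
```

```text
[1.24, 0.53, -0.96, 2.13, 0.62, 0.79, 0.88] [ 343.1 -254.6  191.8] 38.63156560985789 [-3.1  0.   1. ]
scene 0.61 [330.8 295.9] [ 334.6 -263.9   60. ] [ 297.6 -304.7  100. ]
side 0.84 [251.1 143.9] [ 338.3 -267.2   60. ] [ 364.8 -208.7  100. ]
wrist 0.69 [263.2 193.8] [ 330.4 -261.1   60. ] [ 322.4 -253.5  100. ]
```

View pics/12.png

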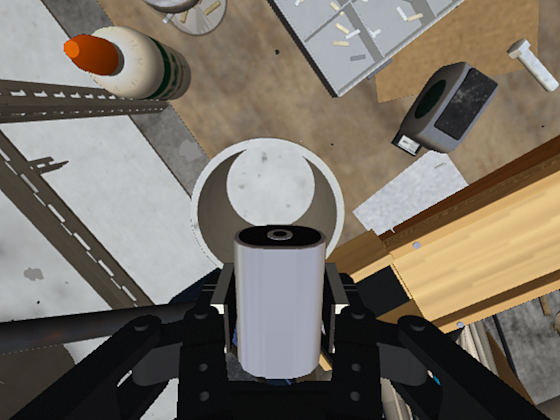

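```bash
python3 - <<'E'
from h import *
c=onz("wrist",(267.5,215),100); print(c, onz("wrist",(190,215),100),onz("wrist",(345,215),100),onz("wrist",(267,137),100),onz("wrist",(270,188),4))
E
```

```text
[ 338. -260.  100.] [ 306.3 -309.5  100. ] [ 369.8 -210.5  100. ] [ 289.4 -228.4  100. ] [ 340.2 -262.3    4. ]
```

```bash
python3 - <<'E'
from h import *
E=[np.pi,0,1.0]
plan([((338.5,-260,135),E,2),((338.5,-260,78),E,3)])
E
```

```text
[[[-0.09, -0.01, 0.57, -0.02, 0.01, 0.0], [-0.09, -0.01, 0.57, -0.01, 0.0, 0.01], [0.0, 0.0, 0.38, 0.0, 0.0, 0.0], [0.0, 0.0, 0.38, 0.0, 0.0, 0.0], [0.0, 0.0, 0.38, 0.0, 0.0, 0.0]]]
end [ 338.6 -260.    77.8] [-3.1  0.   1. ]
```

>>> apply_moves:
  series:
    - [[-0.09,-0.01,0.57,0,0,0.0],[-0.09,-0.01,0.57,0,0.0,0],[0.0,0.0,0.38,0.0,0.0,0.0],[0.0,0.0,0.38,0.0,0.0,0.0],[0.0,0.0,0.3,0.0,0.0,0.0]]

```text
clock: 39.75
eef_pos: [338.6, -259.6, 81.0]
tool_rot: [-3.138, 0.001, 1.002]
force: [0.3, -0.0, -1.5]
width: 38.3
```

>>> apply_moves:
  series:
    - [[0,0,0,0,0,0],[0,0,0,0,0,0],[0,0,0,0,0,0],[0,0,0,0,0,0],[0,0,0,0,0,0]]
  claw: 0.2

```text
clock: 40.38
eef_pos: [337.7, -261.0, 81.9]
tool_rot: [-3.138, 0.002, 0.999]
force: [0.4, 0.3, -0.1]
width: 51.3
```

>>> apply_moves:
  series:
    - [[0,0,-0.6,0,0,0],[0,0,-0.9,0,0,0],[0,0,-0.9,0,0,0],[0,0,0,0,0,0],[0,0,0,0,0,0]]

```text
clock: 41.0
eef_pos: [337.4, -261.0, 201.3]
tool_rot: [-3.137, 0.003, 0.999]
force: [-0.6, -1.4, 0.3]
width: 51.3
```

```bash
python3 - <<'E'
from h import *
s=ctrl.read_state(); print(s['clock'],s['eef_pos'],s['width'])
a=viewer.get_image("wrist"); b=viewer.get_image("side"); cv2.imwrite("pics/13.png",np.hstack([cv2.resize(a,(480,360)),cv2.resize(b[120:240,160:266],(318,360))]))
for c in ("wrist","side"):
  for d in viewer.find_in(c,"roller_1_mid"):
    uv=np.array(d["location"])*[560,420]; print(c,round(d["score"],2),uv,onz(c,uv,20))
E
```

```text
41.0 [ 337.4 -261.   201.3] 51.275543897617034
wrist 0.75 [326.8 312.1] [ 490.3 -294.2   20. ]
side 0.95 [392.9 306.7] [337.8 360.5  20. ]
side 0.58 [198.3 165.5] [ 493.5 -300.    20. ]
```

```bash
python3 - <<'E'
from h import *
g=cv2.cvtColor(viewer.get_image("wrist"),cv2.COLOR_BGR2GRAY); old=cv2.cvtColor(cv2.imread("pics/12.png"),cv2.COLOR_BGR2GRAY)
c=proj("wrist",np.array([339,-261,5.])); print(c)
u,v=c.astype(int)
print(cv2.resize(g[v-60:v+60,u-60:u+60],(20,20),interpolation=cv2.INTER_AREA))
E
```

```text
[280.1 186.6]
[[132 133 144 135 124 117 119 122 113 110 120 122 125 134 141 146 139 129
  125 124]
 [131 131 134 137 124 116 116 120 117 120 116 122 122 127 136 143 133 123
  124 125]
 [123 126 121 119 123 115 137 164 181 185 181 174 159 139 129 140 133 123
  122 123]
 [126 120 110 119 178 214 214 214 214 211 211 210 208 208 195 164 138 127
  118 110]
 [123 119 163 212 196 205 211 210 202 205 206 207 209 206 199 212 197 138
  116 118]
 [127 185 204 133 156 209 182 105  78  92  86  80 127 202 206 148 179 209
  155 122]
 [187 201 100 116 211 209 170 166 169 170 167 168 158 197 207 203 105 154
  209 156]
 [208  94  68 184 210 208 172 170 173 174 173 172 156 198 207 206 155  91
  155 208]
 [121  68  84 207 209 207 173 171 173 174 171 172 156 199 204 205 190  92
   92 179]
 [ 67  71 107 207 204 200 173 172 174 174 173 173 156 202 197 196 202  95
   92 110]
 [ 69  75 107 208 205 198 176 173 173 173 173 174 155 203 203 200 199  96
   95  90]
 [ 72  77  91 209 208 207 180 173 173 173 172 174 153 202 204 200 184  98
   96  92]
 [ 75  79  82 180 207 206 181 174 173 172 173 175 152 202 207 204 152 102
   97  92]
 [ 76  81  86 119 208 205 184 175 173 172 172 175 150 202 210 198 110 103
   98  93]
 [ 78  82  87  89 149 202 185 175 173 172 173 175 149 201 207 132 107 103
   99  95]
 [ 80  84  87  90  92 138 191 174 174 172 173 175 148 186 128 106 107 103
   98  95]
 [ 81  83  87  91  92  91 102 142 167 175 175 162 134 108 105 105 105 102
   99  95]
 [ 81  85  87  90  89  89  90  92  92  91  94  99 102 101 101 103 104 102
   99  96]
 [ 82  85  87  89  87  87  88  90  91  92  93  96 100 100 102 103 103 102
   98  96]
 [ 91  84  87  89  88  85  86  89  88  88  91  94  96 100 101 101 101 101
   98 136]]
```

The roller lies flat and centred on the tub floor (black cap on its upper edge, gray body across the white floor). I'm handing in.

```bash
python3 -c "
from cell import ctrl; print(ctrl.finish_job())"
```

```text
the job is handed in; nothing more can be done
None
```

I tested both rollers on the board and handed the job in at about 41 s of the 72 s allowed; no verdict was reported.

- **Round roller:** This was the one starting nearer the robot. I let it go at about y = +91 mm on the board, 9 mm below the line, and it rolled down into the catch tray by itself. A picture and later detections show it there.
- **Squeezed roller:** I let it go lying on its flat at about the same spot and it stayed put. I then took it off and dropped it in the scrap tub. The last wrist image, read as pixel values, shows it lying flat and central on the tub floor.

**Checks that failed or disagreed:**
- My first try at tilting a roller over the dish, with the gripper leaning outward, stopped at 33° on a joint limit. I tilted it the other way instead.
- The squeezed roller settled close to the dish wall, so I dragged it to the middle before taking it again.
- The last picture could not be viewed because the limit of 12 was reached, so the final tub check rests on numbers only.
- The last position estimates for the round roller came out 15–25 mm beyond where it can lie in the tray. I put this down to the height I assumed for it.

I never moved near the offcut or bolt except the passes over them at height. They looked unmoved in the later pictures, but I did not measure them at the end.

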